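Load the tumble sander and start it

TASK

Tip all four wooden blocks from the plywood tote into the tumble sander's hopper, then set the empty tote down upright on the bench. After that, press the start button on the sloped console fully down and let it spring back; leave the other things on the bench where they stand.

Things in the scene. Friction and masses are not known exactly. Their poses are not given: they have to be found in the camera images.
- tote: plywood scoop tote holding four wooden blocks, 130 (x) x 150 (y) mm, about 0.28 kg empty; origin centre of its underside, z up. Floor 6 thick, back wall (+x) 56 high, end walls (+-y) 46 high, all 8 thick, with a post 50 wide, 118 high in the middle of each end wall that carries the handle. The -x side is fully open, without a lip
- tote_bar (a point): middle of the tote's wooden handle bar, 8 towards +x from the tote's centre and 105 above its underside; the bar runs along y for 134, 20 wide (x), 26 tall (z); axes as the tote's
- tote_lip (a point): middle of the open edge of the tote's floor (x = -65, top side, 6 above the underside), over which the blocks slide out
- hopper: tumble sander with an open square hopper: outside 200 x 200 mm, walls 6 thick, rim 140 high; a motor of diameter 82 sticks out behind to x = +165, below z = 100. Fixed to the bench. Origin: centre of its underside
- hopper_in (a point): centre of the hopper's inner floor (188 x 188 mm inside), 104 below the rim; axes as the hopper's
- console: grey start console, 140 wide (y), fixed to the bench; origin on the bench under the middle of its aluminium face, which slopes 35 degrees: low at the front (-x, 45 high), high at the back (+x, 120 high)
- guard (a point): middle of the front cross rod (10 mm thick, 60 long along y) of the steel guard fork over the button, 165 above the bench; three 8 mm rods (20 apart) run back from it, level, to an upright plate 100 wide, 170 high, 84 behind. The button is reached from the front, under this rod, square to the face
- start_top (a point): centre of the top of the start button, a black round push button of diameter 36 in the middle of the console's face (in a housing of diameter 52); its z axis points out of the face, square to it. As built about 17 in front of the console's origin and 100 above the bench
- start (a joint): travel of the start button in m: 0 out, 0.008 fully down; the spring needs about 5 N fully down
- block1: wooden house blank, 40 (x) x 58 (y) x 32 (z), dark windows on top, 45 g; origin at its middle
- block2: wooden house blank, 40 (x) x 58 (y) x 32 (z), dark windows on top, 45 g; origin at its middle
- block3: wooden house blank, 40 (x) x 58 (y) x 32 (z), dark windows on top, 45 g; origin at its middle
- block4: wooden house blank, 40 (x) x 58 (y) x 32 (z), dark windows on top, 45 g; origin at its middle
- glue: white glue bottle, 160 tall, diameter 56; bystander, origin centre of its underside
- tape: roll of paper tape lying flat, outer diameter 90, 24 high; bystander, origin centre of its underside
- mallet: wooden mallet lying flat along its y axis: head 60 x 110 x 50 centred at y = +70, handle 22 wide, to y = -130; bystander, origin on its underside
- tin: upright steel tin, 100 tall, diameter 70; bystander, origin centre of its underside
- sandblock: cork sanding block 60 x 110 x 34; bystander, origin centre of its underside
- mug: white mug of brushes, diameter 80, brushes up to 170 high; bystander, origin centre of its underside
- square: joiner's square lying flat: stock 22 x 120 (y) x 18 and a thin blade to x = +140; bystander, origin on its underside
There are look-alikes about, which are no part of the job. Leave any orange or red look-alike of the tote alone.

How it is judged (in metres and radians):
On the way, in this order (a step that is already met when the one before it is completed fails the run):
1. the tote is tipped over the hopper (angle between tote's own z axis and vertical above 0.3 rad and height (world z) of tote above 0.1 m and horizontal distance between tote and hopper_in below 0.3 m).
2. all four blocks lie in the hopper (horizontal distance between each of block1, block2, block3, block4 and hopper_in below 0.11 m and z of each of block1, block2, block3, block4 in the frame of hopper_in below 0.09 m), for 0.2 s.
3. the tote stands upright on the bench (height (world z) of tote below 0.008 m and angle between tote's own z axis and vertical below 0.08 rad and linear speed of tote below 0.03 m/s), for 0.2 s.
4. the start button is fully down (value of joint start above 0.0068 m).
5. the start button is out again (value of joint start below 0.002 m), for 0.2 s.
At the end, for the whole second after the job is handed in: all four blocks lie inside the hopper (middles within 110 mm of its centre line and at least 14 mm below the rim), the tote stands upright (within 0.08 rad) and still on the bench top, and the start button is out (under 2 mm down) (all of step 2 and all of step 3 and value of joint start below 0.002 m); the robot touches nothing.
It fails at once if the start button is pressed before the blocks are in and the tote is set down (value of joint start above 0.004 m and (not (horizontal distance between each of block1, block2, block3, block4 and hopper_in below 0.11 m and z of each of block1, block2, block3, block4 in the frame of hopper_in below 0.09 m) or height (world z) of tote above 0.02 m or angle between tote's own z axis and vertical above 0.2 rad)).
It fails at once if a bystander is moved by more than 40 mm or tipped over (distance of any of glue, tape, mallet, tin, sandblock, mug, square from where it was at the start of the episode above 0.04 m or angle between any of glue, tape, mallet, tin, sandblock, mug, square's own z axis and vertical above 0.5 rad).
It also fails if it takes over 72 s, if anything falls off the work surface, if the arm or the gripper's body presses on something with over 40 N, if the wrist force passes 120 N, or if a joint passes its speed limit or range.

ROBOT

A 7-joint arm with a two-finger parallel gripper is mounted at the origin on the work surface. World frame = base frame: x ahead of the robot, y to its left, z up, the work surface at z = 0. Lengths are in m, angles in degrees, forces in N, time in s.
With the tool pointing down it reaches from about 0.4 to 0.85 m from the base axis. Payload 10.4 kg.
Tool frame: the origin (TCP) lies between the finger pads; the fingertips stand 22 mm ahead of it and the grasp point (between the pads) lies 3 mm ahead of it; z points along the fingers, y is the line along which they close (so a half turn about z gives the same grasp; the last joint's range is limited). The gripper opens to 85 mm and grips with 20 to 120 N. Pads are 22 mm wide; open, the fingers measure 114 mm over their backs; the gripper's body (76 mm by 85 mm) begins 54 mm behind the grasp point. The pads swing forward as they close: fully open they stand 13 mm farther back than shut.
Start: joints at [-73.086, 19.034, -3.707, 83.658, 1.238, 77.344, -5.071], TCP at [0.195, 0.594, 0.253] pointing down, gripper open.
Joint ranges: [-148.97, 148.97], [-28.65, 121.19], [-84.17, 76.75], [9.2, 138.47], [-72.65, 252.65], [3.7, 117.97], [-149.18, 149.18]. Speed limits (degrees/s): [127.2, 127.2, 159.86, 159.86, 180, 180, 180].

INTERFACE

Orientations are given as [roll, pitch, yaw] about the fixed x, y, z axes, in that order (R = Rz(yaw) Ry(pitch) Rx(roll)).
In Python, from bench import get_obs, get_image, hand_in gives the robot as it stands. The module is installed in compiled form; this text tells all that it offers.
- The arm moves only by the tool jog_arm, never from a script. Its argument "steps" is text: rows parted by semicolons, each of 5 numbers parted by spaces: the finger opening in m, from 0 to 0.0854, then the shift along the tool's x, y, z in m, then the turn about the tool's z in degrees. A call has 1 to 5 rows; each row shifts and turns the commanded pose from where the row before left it, along the tool's axes as they then stand; what a row does not reach is not made up. A row lasts 1/10 s, in which the tool goes at most 50 mm and 8.59 degrees, less where a joint would pass 70% of its speed; a pose out of reach is approached as far as the arm can. A call with a gripper value outside its range is refused whole. The fingers move at their own pace and stop on an object; "squeeze" is the grip in N (left out, the last holds). Time passes only in rows, so rows that do not move let the fingers close. It gives the time, the measured TCP pose, the force, the opening and the grip force at its end, in the units of the state.
- get_obs(): the state, without advancing time (a new reading comes with each control period).
- get_image(name): name is "scene" or "side" or "wrist"; returns a dict with "color" (480x640x3 uint8, red, green, blue), "fx", "fy", "cx", "cy" (pixels), "view" (4x4, takes a point from world to camera coordinates). Camera axes: x right, y down, z forward; pixel columns grow to the right and rows downward; lengths in m; the calibration is good to about 2 mm. The wrist camera is an equidistant fisheye: a pixel r from the principal point sees the ray r / f radians off the axis. A picture is of the moment at which its call begins. There is no depth.
- hand_in(): hands the job in; it is judged then, once.
The state is a dict: "time": time; "joint_positions": joint angles; "dq": joint speeds; "tau": joint torques, N m; "ee_pos": TCP position; "tool_rot": TCP orientation; "force": force on the tool from outside, world axes, zero at the start; "wrist_torque": the same for the moment, N m; "opening": finger opening in m; "gripper_force": force on a finger pad.
Only numpy, scipy, OpenCV 4.12 (cv2) and the standard library are available. Lean on these libraries where they do the work, as an engineer would, in place of code of your own. Each camera call takes 0.05 s, during which the arm holds its last target. There are 200 camera calls.

## Working session

There is one attempt and no reset: what is moved stays moved. The work goes in short steps, Python scripts to look and compute and a tool call to move; the robot and the scene stay as the last step left them, time stands still between calls to the robot, and variables do not carry over. Pictures are saved under pics/ and viewed, at most 10 in all, crops included, and the job is handed in when it is done.

Besides the shell and the picture viewer there is one more tool, called after "Emit:" as a command line: name --argument value ..., lists and objects as JSON in quotes. jog_arm: Moves the arm, as the interface text tells. Its arguments: {"type":"object","properties":{"steps":{"type":"string"},"squeeze":{"type":"number"}},"required":["steps"]}

```bash
mkdir -p pics; cat > h.py <<'E'
import numpy as np, cv2, pickle
from bench import get_obs, get_image
def grab(n,tag):
    im=get_image(n); pickle.dump(im,open(f'pics/{tag}.pkl','wb')); cv2.imwrite(f'pics/{tag}.png',im['color'][:,:,::-1]); return im
def load(tag): return pickle.load(open(f'pics/{tag}.pkl','rb'))
def ray(im,u,v):
    V=im['view'];R=V[:3,:3];c=-R.T@V[:3,3]
    d=R.T@np.array([(u-im['cx'])/im['fx'],(v-im['cy'])/im['fy'],1]); return c,d/np.linalg.norm(d)
def plane(im,u,v,z):
    c,d=ray(im,u,v); return c+d*(z-c[2])/d[2]
def tri(im1,p1,im2,p2):
    c1,d1=ray(im1,*p1);c2,d2=ray(im2,*p2)
    s=np.linalg.lstsq(np.c_[d1,-d2],c2-c1,rcond=None)[0]
    a=c1+s[0]*d1;b=c2+s[1]*d2; return (a+b)/2,np.linalg.norm(a-b)
def proj(im,P):
    q=im['view'][:3,:3]@np.array(P)+im['view'][:3,3]; return im['fx']*q[0]/q[2]+im['cx'],im['fy']*q[1]/q[2]+im['cy']
E
python3 - <<'E'
from h import *
for n in('scene','side','wrist'):
    im=grab(n,n+'0'); V=im['view']; print(n,-V[:3,:3].T@V[:3,3],V[2,:3],im['fx'])
print(get_obs())
E
```

```text
scene [ 1.00704329 -0.53480137  1.14550291] [-0.38881935  0.46183424 -0.79720051] 477.564001952199
side [ 0.15268908 -0.69133635  0.92754555] [ 0.31336949  0.64268282 -0.69911255] 521.8551450520846
wrist [0.12693037 0.61665056 0.3729697 ] [ 0.2649479  -0.08877944 -0.96016708] 371.64829954431775
{'time': 0.15, 'joint_positions': array([-73.08782724,  19.06429813,  -3.70664279,  83.69347229,
         1.23675943,  77.34627458,  -5.06995875]), 'dq': array([ 0.00445401, -0.13362777, -0.01564197, -0.10969948, -0.04162804,
        0.08730384,  0.08561773]), 'tau': array([ 7.26649669e-04, -6.25829530e+01,  4.91126371e-02, -3.91849887e+01,
        1.63487764e-02,  7.52925582e-03, -1.24810349e-06]), 'ee_pos': array([0.19519833, 0.59345477, 0.25270402]), 'tool_rot': array([-1.79935787e+02,  2.15240407e-03,  1.61794050e+02]), 'force': array([ 0.65252882, -0.07453831, -0.3556862 ]), 'wrist_torque': array([ 0.02768433, -0.02078549,  0.02655215]), 'gripper_force': 0.0, 'opening': 0.08504605375343155}
```

View pics/scene0.png

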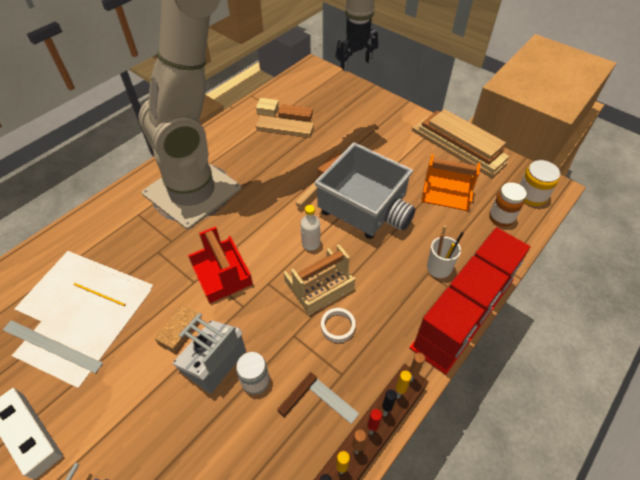

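View pics/side0.png

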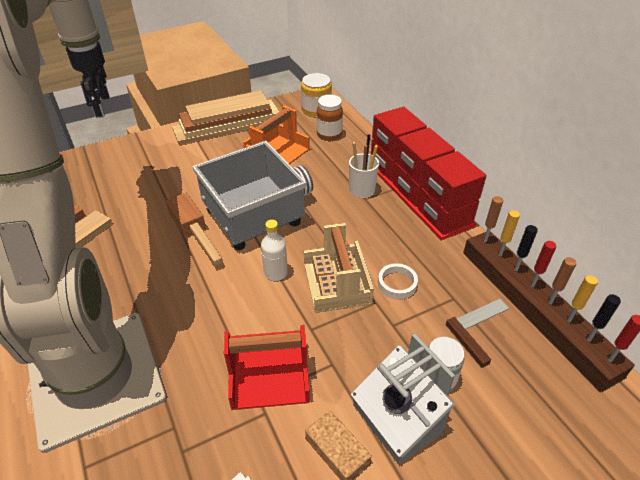

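Three totes are in view: plain plywood with blocks at scene (320,280) / side (338,265), a red one at scene (220,265), and an orange one at scene (450,185). The plywood one, holding blocks with dark windows, fits. The hopper is at scene (363,190), the console at side (403,400). An enlarged crop will confirm the tote.

```bash
python3 - <<'E'
from h import *
a=load('scene0')['color'][235:320,270:370];b=load('side0')['color'][215:315,290:390]
c=load('side0')['color'][325:465,340:480]; d=load('scene0')['color'][305:400,165:280]
f=lambda x:cv2.resize(x,(400,300),interpolation=cv2.INTER_CUBIC)
g=lambda x:f(x)
cv2.imwrite('pics/crop1.png',np.vstack([np.hstack([g(a),g(b)]),np.hstack([g(c),g(d)])])[:,:,::-1])
E
```

```text
(no output)
```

View pics/crop1.png

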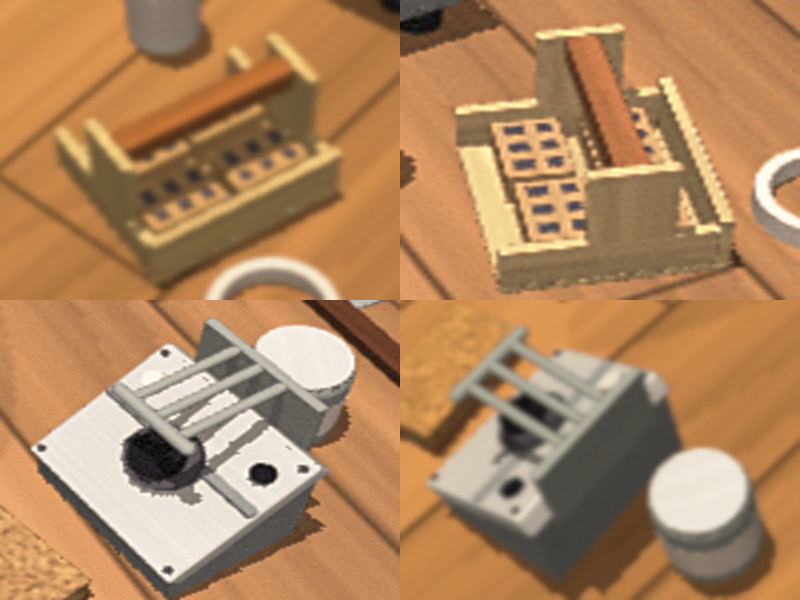

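The crop confirms the plywood tote: four windowed blocks, open side at left in the side view (towards the robot), back wall towards the tape. The console's front faces lower left in the side view.

```bash
python3 - <<'E'
from h import *
np.set_printoptions(precision=4,suppress=True)
S=load('scene0');D=load('side0')
sc=lambda u,v:(270+u/4,235+v*85/300)
sd=lambda u,v:(290+(u-400)/4,215+v/3)
co=lambda u,v:(340+u*140/400,325+(v-300)*140/300)
print('posts scene',[plane(S,*sc(*p),.118)[:2] for p in[(88,122),(135,178),(272,37),(318,78)]])
print('posts side near',[plane(D,*sd(*p),.118)[:2] for p in[(587,173),(683,166)]],'far',[plane(D,*sd(*p),.118)[:2] for p in[(537,34),(623,27)]])
print('base scene',plane(S,*sc(158,287),0),plane(S,*sc(340,190),0),'side',plane(D,*sd(738,265),0),plane(D,*sd(500,292),0))
print('console',[plane(D,*co(*p),z) for p,z in[((38,450),.045),((165,585),.045),((165,345),.12),((325,467),.12)]])
print('button',plane(D,*co(160,455),.1),'guard',plane(D,*co(112,385),.165),plane(D,*co(193,447),.165))
for n,x in(('scene0',S),('side0',D)):
    c=x['color']; h=cv2.cvtColor(c,cv2.COLOR_RGB2HSV)
    m=((h[...,1]<70)).astype(np.uint8)
    pt=(363,190) if n=='scene0' else (250,185)
    k,l,st,ce=cv2.connectedComponentsWithStats(m); i=l[pt[1],pt[0]]; print(n,st[i])
a=S['color'][135:240,300:440];b=D['color'][135:255,180:340]
f=lambda x:cv2.resize(x,(400,300),interpolation=cv2.INTER_CUBIC)
c=S['color'][310:395,170:250]; 
cv2.imwrite('pics/crop2.png',np.vstack([np.hstack([f(a),f(b)]),np.hstack([f(c),f(D['color'][165:275,140:230])])])[:,:,::-1])
E
```

```text
posts scene [array([ 0.5104, -0.067 ]), array([ 0.565, -0.083]), array([0.552 , 0.0693]), array([0.5988, 0.0595])]
posts side near [array([ 0.5088, -0.0675]), array([ 0.5561, -0.0846])] far [array([0.5502, 0.068 ]), array([0.597 , 0.0525])]
base scene [ 0.5902 -0.0934 -0.    ] [0.6305 0.053  0.    ] side [ 0.5923 -0.0958  0.    ] [ 0.4624 -0.0574  0.    ]
console [array([ 0.425 , -0.2892,  0.045 ]), array([ 0.4342, -0.4234,  0.045 ]), array([ 0.5218, -0.2757,  0.12  ]), array([ 0.5433, -0.4115,  0.12  ])]
button [ 0.4712 -0.3514  0.1   ] guard [ 0.4537 -0.3156  0.165 ] [ 0.4661 -0.3809  0.165 ]
scene0 [ 315  142  100   96 6072]
side0 [ 193  141  120  140 8888]
```

View pics/crop2.png

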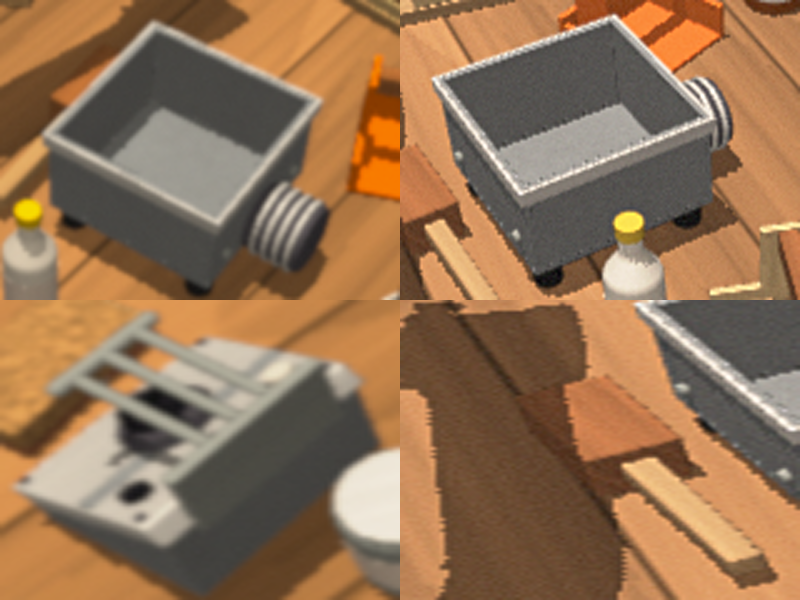

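The hopper rim corners are clear (motor to the right in the scene view), and the mallet lies just behind the hopper, the glue just in front. Jogging offers no tilt, so I'll measure the hopper, then test how the arm behaves at its reach limit.

```bash
python3 - <<'E'
from h import *
np.set_printoptions(precision=4,suppress=True)
S=load('scene0');D=load('side0')
a=lambda u,v:(300+u*.35,135+v*.35)
b=lambda u,v:(180+(u-400)*.4,135+v*.4)
r1=[plane(S,*a(*p),.14)[:2] for p in[(47,135),(154,22),(320,100),(217,225)]]
r2=[plane(D,*b(*p),.14)[:2] for p in[(433,78),(612,17),(718,122),(524,198)]]
for r in(r1,r2):
    r=np.array(r); print(r, r.mean(0)); e=np.diff(np.r_[r,r[:1]],axis=0); print(np.linalg.norm(e,axis=1),np.degrees(np.arctan2(e[:,1],e[:,0])))
print('motor end',plane(S,*a(303,240),.06),'glue cap tri',tri(S,a(28,212),D,b(628,228)))
# bar
for n,x,(u0,u1,v0,v1) in(('s',S,(285,360,245,290)),('d',D,(325,365,220,275))):
    h=cv2.cvtColor(x['color'],cv2.COLOR_RGB2HSV)[v0:v1,u0:u1]
    m=((h[...,0]<12)&(h[...,1]>130)).astype(np.uint8)
    k,l,st,ce=cv2.connectedComponentsWithStats(m); i=1+np.argmax(st[1:,4]); print(n,st[i],ce[i]+[u0,v0], cv2.minAreaRect(np.argwhere(l==i)[:,::-1].astype(np.float32)+np.float32([u0,v0])))
c2=lambda u,v:(170+u*.2,310+(v-300)*85/300)
# guard rod ends, plate tops
co=lambda u,v:(340+u*140/400,325+(v-300)*140/300)
print('guard L,R tri',tri(S,c2(150,318),D,co(112,385)),tri(S,c2(60,385),D,co(190,447)))
print('button',tri(S,c2(150,415),D,co(160,455)))
print('tin',plane(D,445,352,.1),'sandblock',plane(D,338,443,.034),'mallet head/handle',plane(S,*a(95,80),.05),plane(D,*(140+340*.225,165+260*110/300),.022))
E
```

```text
[[0.3704 0.1924]
 [0.3486 0.3966]
 [0.5536 0.4138]
 [0.5729 0.2079]] [0.4614 0.3027]
[0.2054 0.2057 0.2068 0.2031] [  96.0997    4.8055  -84.6438 -175.6071]
[[0.3487 0.393 ]
 [0.5499 0.4089]
 [0.5716 0.1982]
 [0.3679 0.1808]] [0.4595 0.2952]
[0.2018 0.2118 0.2045 0.2131] [   4.5006  -84.1076 -175.1393   95.1746]
motor end [0.6179 0.3081 0.06  ] glue cap tri (array([0.4316, 0.0927, 0.1515]), np.float64(0.0043957718263445515))Traceback (most recent call last):
  File "<stdin>", line 15, in <module>
    return _wrapfunc(a, 'argmax', axis=axis, out=out, **kwds)
    return bound(*args, **kwds)
ValueError: attempt to get argmax of an empty sequence
```

Emit:
jog_arm --steps "0.085 0 0 -0.05 0;0.085 0 0 -0.05 0;0.085 0 0 -0.05 0;0.085 0 0 -0.05 0;0.085 0 0 -0.05 0"

```text
time: 0.65
ee_pos: [0.1952, 0.5931, 0.5054]
tool_rot: [180.0, 0.0, 161.8]
force: [0.2, 0.8, 0.4]
opening: 0.0847
gripper_force: 0.0
```

Emit:
jog_arm --steps "0.085 0 0.05 0 0;0.085 0 0.05 0 0;0.085 0 0.05 0 0;0.085 0 0.05 0 0;0.085 0 0.05 0 0"

```text
time: 1.15
ee_pos: [0.2557, 0.7355, 0.4708]
tool_rot: [178.3, -1.7, 160.1]
force: [1.9, 0.1, -2.7]
opening: 0.0852
gripper_force: 0.0
```

```bash
python3 - <<'E'
from h import *
np.set_printoptions(precision=4,suppress=True)
S=load('scene0');D=load('side0')
a=lambda u,v:(300+u*.35,135+v*.35)
sc=lambda u,v:(270+u/4,235+v*85/300)
sd=lambda u,v:(290+(u-400)/4,215+v/3)
c2=lambda u,v:(170+u*.2,310+(v-300)*85/300)
co=lambda u,v:(340+u*140/400,325+(v-300)*140/300)
print('guard L,R tri',tri(S,c2(150,318),D,co(112,385)),tri(S,c2(60,385),D,co(190,447)))
print('button',tri(S,c2(150,415),D,co(160,455)))
print('tin',plane(D,445,352,.1),'sandblock',plane(D,338,443,.034),'mallet head/handle',plane(S,*a(95,80),.05),plane(D,140+340*.225,165+260*110/300,.022))
print('bar top ends scene',plane(S,*sc(120,140),.118),plane(S,*sc(290,65),.118),'side',plane(D,*sd(583,45),.118),plane(D,*sd(628,168),.118))
print(get_obs()['joint_positions'])
E
```

```text
guard L,R tri (array([ 0.4548, -0.3156,  0.1626]), np.float64(0.002220973866157826)) (array([ 0.4639, -0.3776,  0.1659]), np.float64(0.005625508329522993))
button (array([ 0.473 , -0.3497,  0.0954]), np.float64(0.0005705643866283172))
tin [ 0.6011 -0.3158  0.1   ] sandblock [ 0.3595 -0.3513  0.034 ] mallet head/handle [0.2987 0.3587 0.05  ] [0.3159 0.1711 0.022 ]
bar top ends scene [ 0.5364 -0.0652  0.118 ] [0.5774 0.0568 0.118 ] side [0.5675 0.0456 0.118 ] [ 0.5299 -0.0732  0.118 ]
[-76.7704  50.5407  28.3744  11.3663 -26.7225 117.589   -1.4144]
```

Emit:
jog_arm --steps "0.085 0 0.05 0 0;0.085 0 0.05 0 0;0.085 0 0.05 0 0;0.085 0 0.05 0 0;0.085 0 0.05 0 0"

```text
time: 1.65
ee_pos: [0.28, 0.7494, 0.4512]
tool_rot: [177.3, -1.9, 158.3]
force: [-0.2, 0.4, -0.3]
opening: 0.0849
gripper_force: 0.0
```

```bash
python3 - <<'E'
from bench import *
print(get_obs()['joint_positions'],get_obs()['ee_pos'],get_obs()['tool_rot'])
E
```

```text
[-76.34136155  56.78981897  75.80960232   9.20065634 -72.65096356
 117.9063255    1.17156623] [0.2800388  0.74943524 0.4512488 ] [177.32315611  -1.94980509 158.32772607]
```

Emit:
jog_arm --steps "0.085 0 -0.05 0 0;0.085 0 -0.05 0 0;0.085 0 -0.05 0 0"

```text
time: 1.95
ee_pos: [0.2512, 0.6898, 0.4657]
tool_rot: [175.2, -2.4, 157.6]
force: [-1.0, 1.1, 4.1]
opening: 0.0853
gripper_force: 0.0
```

```bash
python3 - <<'E'
from bench import *
print(get_obs()['joint_positions'],get_obs()['ee_pos'],get_obs()['tool_rot'])
E
```

```text
[-98.90769951  44.8231214   75.17936258  43.16720306 -51.55856778
 109.06898562  13.32349805] [0.25120992 0.68983271 0.46573751] [175.15308386  -2.35224146 157.64940231]
```

Unreached orientation persists in the command, so tilt can be built up at the joint limits. I'll try the upward limit, which favours an outward tilt.

Emit:
jog_arm --steps "0.085 0 0 -0.05 0;0.085 0 0 -0.05 0;0.085 0 0 -0.05 0;0.085 0 0 -0.05 0;0.085 0 0 -0.05 0"

```text
time: 2.45
ee_pos: [0.2381, 0.6862, 0.5216]
tool_rot: [178.2, -0.5, 160.0]
force: [0.4, -0.4, -1.1]
opening: 0.0852
gripper_force: 0.0
```

Emit:
jog_arm --steps "0.085 0 0 -0.05 0;0.085 0 0 -0.05 0;0.085 0 0 -0.05 0;0.085 0 0 -0.05 0;0.085 0 0 -0.05 0"

```text
time: 2.95
ee_pos: [0.2118, 0.6984, 0.6123]
tool_rot: [167.1, 0.6, 162.5]
force: [1.7, 0.5, -0.7]
opening: 0.0849
gripper_force: 0.0
```

```bash
python3 - <<'E'
from bench import *
print(get_obs()['joint_positions'],get_obs()['ee_pos'],get_obs()['tool_rot'])
E
```

```text
[-80.14134211  40.51151453  24.1395422    9.44493399 -19.25981976
 117.89255595  -1.76585946] [0.21176484 0.69843629 0.6123239 ] [167.11784059   0.56670787 162.51056636]
```

Emit:
jog_arm --steps "0.085 0 0 -0.05 0;0.085 0 0 -0.05 0;0.085 0 0 -0.05 0;0.085 0 0 -0.05 0;0.085 0 0 -0.05 0"

```text
time: 3.45
ee_pos: [0.1869, 0.6178, 0.751]
tool_rot: [155.5, 0.5, 162.5]
force: [0.3, 0.1, 0.4]
opening: 0.0851
gripper_force: 0.0
```

Emit:
jog_arm --steps "0.085 0 -0.01 0.05 0;0.085 0 -0.01 0.05 0;0.085 0 -0.01 0.05 0;0.085 0 -0.01 0.05 0"

```text
time: 3.85
ee_pos: [0.1959, 0.6564, 0.6104]
tool_rot: [155.3, 0.5, 162.3]
force: [1.8, 0.5, 1.5]
opening: 0.085
gripper_force: 0.0
```

```bash
python3 - <<'E'
from bench import *
print(get_obs()['joint_positions'],get_obs()['ee_pos'],get_obs()['tool_rot'])
E
```

```text
[-100.29988453   14.1628665    31.27353877   52.75822521   -7.17358862
   90.15621143   -0.60371374] [0.19594884 0.65641505 0.61039602] [155.29369064   0.54011151 162.29035708]
```

Tilt persists in reach (24.7° now). The plan:
- Use an inward push for a tilt towards the base.
- Grasp the level tote with the tool tilted that way, then turn about the tool's z to tip it over the hopper.
- Use the outward tilt for the button.

Next I test the inward limit.

Emit:
jog_arm --steps "0.085 0 -0.045 -0.021 0;0.085 0 -0.045 -0.021 0;0.085 0 -0.045 -0.021 0;0.085 0 -0.045 -0.021 0;0.085 0 -0.045 -0.021 0"

```text
time: 4.35
ee_pos: [0.1198, 0.418, 0.6131]
tool_rot: [155.4, 0.5, 162.3]
force: [-0.1, 1.4, -0.4]
opening: 0.0852
gripper_force: 0.0
```

Emit:
jog_arm --steps "0.085 0 -0.045 -0.021 0;0.085 0 -0.045 -0.021 0;0.085 0 -0.045 -0.021 0;0.085 0 -0.045 -0.021 0;0.085 0 -0.045 -0.021 0"

```text
time: 4.85
ee_pos: [0.0983, 0.321, 0.6231]
tool_rot: [155.8, 0.2, 162.2]
force: [1.0, -0.2, 0.1]
opening: 0.0847
gripper_force: 0.0
```

```bash
python3 - <<'E'
from bench import *
print(get_obs()['joint_positions'],get_obs()['ee_pos'],get_obs()['tool_rot'])
E
```

```text
[-75.63435172 -28.03582656  -4.54055992  85.77209789   1.25038647
  98.19278573  -7.39742271] [0.0982638  0.32095246 0.62307234] [155.77481447   0.16326572 162.22350367]
```

Emit:
jog_arm --steps "0.085 0 -0.045 -0.021 0;0.085 0 -0.045 -0.021 0;0.085 0 -0.045 -0.021 0;0.085 0 -0.045 -0.021 0;0.085 0 -0.045 -0.021 0"

```text
time: 5.35
ee_pos: [0.0733, 0.3085, 0.6138]
tool_rot: [158.6, 0.3, 164.1]
force: [-1.7, 0.0, 0.2]
opening: 0.0847
gripper_force: 0.0
```

```bash
python3 - <<'E'
from bench import *
print(get_obs()['joint_positions'],get_obs()['ee_pos'],get_obs()['tool_rot'])
E
```

```text
[-69.4522301  -28.54202927  -9.03825662  86.26821153  -2.61947839
 100.63233348  -5.01832847] [0.0733088  0.30852044 0.61375236] [158.63980897   0.2566168  164.11882427]
```

Turning about a tilted tool z works best with this tilt, since its azimuth (~73°) lies along the tote's handle bar, so the pads stay flush on the bar. I'll build it up to about 40°.

Emit:
jog_arm --steps "0.085 0 0.048 -0.005 0;0.085 0 0.048 -0.005 0;0.085 0 0.048 -0.005 0;0.085 0 0.048 -0.005 0;0.085 0 0.048 -0.005 0"

```text
time: 5.85
ee_pos: [0.1489, 0.5109, 0.7246]
tool_rot: [158.6, 0.4, 162.1]
force: [0.4, 0.9, 1.9]
opening: 0.0846
gripper_force: 0.0
```

Emit:
jog_arm --steps "0.085 0 0.03 -0.04 0;0.085 0 0 -0.05 0;0.085 0 0 -0.05 0;0.085 0 0 -0.05 0;0.085 0 0 -0.05 0"

```text
time: 6.35
ee_pos: [0.1481, 0.4688, 0.7983]
tool_rot: [155.9, -1.0, 161.6]
force: [-1.7, 0.4, 0.4]
opening: 0.0849
gripper_force: 0.0
```

Emit:
jog_arm --steps "0.085 0 0 -0.05 0;0.085 0 0 -0.05 0;0.085 0 0 -0.05 0;0.085 0 0 -0.05 0;0.085 0 0 -0.05 0"

```text
time: 6.85
ee_pos: [0.1312, 0.4259, 0.8355]
tool_rot: [151.2, -1.1, 162.5]
force: [-0.3, 0.9, -0.5]
opening: 0.0851
gripper_force: 0.0
```

```bash
cat > st.py <<'E'
from bench import *
import numpy as np
from scipy.spatial.transform import Rotation as Ro
o=get_obs();R=Ro.from_euler('xyz',o['tool_rot'],degrees=True).as_matrix()
np.set_printoptions(precision=4,suppress=True)
def info():
    print(o['time'],'J',o['joint_positions'].round(1),'p',o['ee_pos'],'tilt',np.degrees(np.arccos(-R[2,2])).round(2),'az',np.degrees(np.arctan2(R[1,2],R[0,2])).round(1),'x az,el',np.degrees(np.arctan2(R[1,0],R[0,0])).round(1),np.degrees(np.arcsin(R[2,0])).round(1),'F',o['force'].round(1),o['opening'].round(4),o['gripper_force'])
if __name__=='__main__': info()
E
python3 st.py
```

```text
Traceback (most recent call last):
  File "st.py", line 8, in <module>
    if __name__=='__main__': info()
                             ~~~~^^
  File "st.py", line 7, in info
    print(o['time'],'J',o['joint_positions'].round(1),'p',o['ee_pos'],'tilt',np.degrees(np.arccos(-R[2,2])).round(2),'az',np.degrees(np.arctan2(R[1,2],R[0,2])).round(1),'x az,el',np.degrees(np.arctan2(R[1,0],R[0,0])).round(1),np.degrees(np.arcsin(R[2,0])).round(1),'F',o['force'].round(1),o['opening'].round(4),o['gripper_force'])
                                                                                                                                                                                                                                                                                                 ^^^^^^^^^^^^^^^^^^
AttributeError: 'float' object has no attribute 'round'
```

Emit:
jog_arm --steps "0.085 0 0.04 -0.03 0;0.085 0 0.04 -0.03 0;0.085 0 0.04 -0.03 0;0.085 0 0.02 -0.045 0;0.085 0 0.02 -0.045 0"

```text
time: 7.35
ee_pos: [0.1402, 0.4355, 0.9012]
tool_rot: [141.7, -1.2, 162.2]
force: [-0.6, 0.0, 0.7]
opening: 0.0854
gripper_force: 0.0
```

Emit:
jog_arm --steps "0.085 0 0 -0.05 0;0.085 0 0 -0.05 0;0.085 0 0 -0.05 0;0.085 0 0 -0.05 0;0.085 0 0 -0.05 0"

```text
time: 7.85
ee_pos: [0.1287, 0.3874, 0.9197]
tool_rot: [139.3, -1.7, 162.7]
force: [0.2, -0.5, -0.3]
opening: 0.0849
gripper_force: 0.0
```

```bash
sed -i "s/o\['opening'\].round(4)/o['opening']/" st.py
python3 st.py
```

```text
7.85 J [-101.1    1.2   22.1   20.3    2.8  117.9   -4.9] p [0.1287 0.3874 0.9197] tilt 40.73 az 74.7 x az,el 162.7 1.7 F [ 0.2 -0.5 -0.3] 0.08486840757365102 0.0
```

```bash
python3 - <<'E'
from h import *
np.set_printoptions(precision=4,suppress=True)
S=load('scene0');D=load('side0')
print([cv2.cvtColor(x['color'],cv2.COLOR_RGB2HSV)[v,u] for x,u,v in((S,320,264),(D,341,246),(S,300,298),(D,320,300))])
for n,x,(u0,u1,v0,v1),p in(('s',S,(285,360,245,290),(320,264)),('d',D,(325,365,220,275),(341,246))):
    h=cv2.cvtColor(x['color'],cv2.COLOR_RGB2HSV)[v0:v1,u0:u1].astype(int)
    q=h[p[1]-v0,p[0]-u0]
    m=((abs(h[...,0]-q[0])<4)&(abs(h[...,1]-q[1])<45)&(h[...,2]>q[2]-25)&(h[...,2]<q[2]+60)).astype(np.uint8)
    k,l,st,ce=cv2.connectedComponentsWithStats(m,connectivity=4); i=l[p[1]-v0,p[0]-u0]
    r=cv2.minAreaRect(np.argwhere(l==i)[:,::-1].astype(np.float32)+np.float32([u0,v0])); print(n,st[i],ce[i]+[u0,v0],r, plane(x,*(ce[i]+[u0,v0]),.118))
E
```

```text
[array([ 13, 183, 195], dtype=uint8), array([ 11, 157, 190], dtype=uint8), array([ 19, 126, 107], dtype=uint8), array([ 17, 108, 137], dtype=uint8)]
s [  0   0  58  32 788] [312.486  260.5305] ((311.9713134765625, 258.69744873046875), (21.14930534362793, 58.1805419921875), 61.38954162597656) [ 0.532  -0.0116  0.118 ]
d [  0   0  40  51 956] [348.2552 238.272 ] ((344.5, 245.0), (50.0, 39.0), 90.0) [0.5795 0.0097 0.118 ]
```

Emit:
jog_arm --steps "0.085 0 0 0 8;0.085 0 0 0 8;0.085 0 0 0 8;0.085 0 0 0 8;0.085 0 0 0 8"

```text
time: 8.35
ee_pos: [0.13, 0.3872, 0.9197]
tool_rot: [147.8, -26.4, 129.3]
force: [-0.3, -0.2, 0.4]
opening: 0.085
gripper_force: 0.0
```

Emit:
jog_arm --steps "0.085 0 0 0 8;0.085 0 0 0 8;0.085 0 0 0 8;0.085 0 0 0 8;0.085 0 0 0 8"

```text
time: 8.85
ee_pos: [0.13, 0.3872, 0.9197]
tool_rot: [174.0, -40.4, 83.7]
force: [-0.2, 0.1, -0.5]
opening: 0.0849
gripper_force: 0.0
```

Emit:
jog_arm --steps "0.085 0 0 0 7;0.085 0 0 0 0"

```text
time: 9.05
ee_pos: [0.13, 0.3873, 0.9197]
tool_rot: [179.8, -40.7, 74.8]
force: [0.6, -0.7, -0.3]
opening: 0.0851
gripper_force: 0.0
```

```bash
python3 st.py
```

```text
9.05 J [-102.2    1.2   23.5   20.3    2.6  117.9  -92. ] p [0.13   0.3873 0.9197] tilt 40.73 az 74.6 x az,el 74.8 40.7 F [ 0.6 -0.7 -0.3] 0.08508866927205962 0.0
```

```bash
cat > go.py <<'E'
from st import *
import sys
info()
t=np.array([float(a) for a in sys.argv[1:4]])
d=R.T@(t-o['ee_pos']); n=int(np.ceil(np.linalg.norm(d)/.047)); print('tool delta',d,'rows',n,'each',d/n)
E
python3 go.py .533 -.093 .23
```

```text
9.05 J [-102.2    1.2   23.5   20.3    2.6  117.9  -92. ] p [0.13   0.3873 0.9197] tilt 40.73 az 74.6 x az,el 74.8 40.7 F [ 0.6 -0.7 -0.3] 0.08508866927205962 0.0
tool delta [-0.7213  0.5138  0.2907] rows 20 each [-0.0361  0.0257  0.0145]
```

Emit:
jog_arm --steps "0.085 -0.036 0.026 0.0145 0;0.085 -0.036 0.026 0.0145 0;0.085 -0.036 0.026 0.0145 0;0.085 -0.036 0.026 0.0145 0;0.085 -0.036 0.026 0.0145 0"

```text
time: 9.55
ee_pos: [0.2085, 0.2881, 0.7886]
tool_rot: [-179.8, -40.5, 74.9]
force: [-0.8, -0.1, 0.3]
opening: 0.085
gripper_force: 0.0
```

Emit:
jog_arm --steps "0.085 -0.036 0.026 0.0145 0;0.085 -0.036 0.026 0.0145 0;0.085 -0.036 0.026 0.0145 0;0.085 -0.036 0.026 0.0145 0;0.085 -0.036 0.026 0.0145 0"

```text
time: 10.05
ee_pos: [0.2485, 0.2383, 0.7146]
tool_rot: [178.9, -38.8, 76.4]
force: [-0.2, -0.5, 0.6]
opening: 0.0847
gripper_force: 0.0
```

```bash
python3 go.py .533 -.093 .23
```

```text
10.05 J [-54.7 -28.3  10.6  77.9 -13.8  95.7 -63.4] p [0.2485 0.2383 0.7146] tilt 38.79 az 74.6 x az,el 76.4 38.8 F [-0.2 -0.5  0.6] 0.08472766539624263 0.0
tool delta [-0.5023  0.3502  0.225 ] rows 14 each [-0.0359  0.025   0.0161]
```

Emit:
jog_arm --steps "0.085 0.008 0.044 0.008 0;0.085 0.008 0.044 0.008 0;0.085 0.008 0.044 0.008 0;0.085 0.008 0.044 0.008 0;0.085 0.008 0.044 0.008 0"

```text
time: 10.55
ee_pos: [0.4768, 0.2375, 0.7118]
tool_rot: [178.8, -38.8, 76.4]
force: [1.4, -1.2, -0.1]
opening: 0.0847
gripper_force: 0.0
```

```bash
python3 go.py .533 -.093 .23
```

```text
10.55 J [-58.5  -2.1  44.9  59.9 -32.2  98.9 -39. ] p [0.4768 0.2375 0.7118] tilt 38.78 az 74.5 x az,el 76.4 38.8 F [ 1.4 -1.2 -0.1] 0.08465239968185219 0.0
tool delta [-0.5419  0.1283  0.1856] rows 13 each [-0.0417  0.0099  0.0143]
```

Emit:
jog_arm --steps "0.085 -0.042 0.01 0.0143 0;0.085 -0.042 0.01 0.0143 0;0.085 -0.042 0.01 0.0143 0;0.085 -0.042 0.01 0.0143 0;0.085 -0.042 0.01 0.0143 0"

```text
time: 11.05
ee_pos: [0.4961, 0.1085, 0.5233]
tool_rot: [178.9, -38.7, 76.4]
force: [0.3, -0.6, 0.5]
opening: 0.0848
gripper_force: 0.0
```

Emit:
jog_arm --steps "0.085 -0.042 0.01 0.0143 1;0.085 -0.042 0.01 0.0143 1;0.085 -0.042 0.01 0.0143 0;0.085 -0.042 0.01 0.0143 0;0.085 -0.042 0.01 0.0143 0"

```text
time: 11.55
ee_pos: [0.5104, -0.0144, 0.3435]
tool_rot: [-179.3, -38.9, 73.7]
force: [0.8, 1.5, -1.4]
opening: 0.0848
gripper_force: 0.0
```

```bash
python3 go.py .533 -.093 .23; python3 -c "
from st import *;print('y az el',np.degrees(np.arctan2(R[1,1],R[0,1])),np.degrees(np.arcsin(R[2,1])))"
```

```text
11.55 J [-52.7   2.6  75.7 102.8 -41.2  84.7  14.1] p [ 0.5104 -0.0144  0.3435] tilt 38.93 az 74.8 x az,el 73.7 38.9 F [ 0.8  1.5 -1.4] 0.08479080785386536 0.0
tool delta [-0.1251  0.0442  0.0444] rows 3 each [-0.0417  0.0147  0.0148]
y az el -15.83986566360661 -0.5081816148131775
```

Emit:
jog_arm --steps "0.085 -0.042 0.0147 0.0148 0;0.085 -0.042 0.0147 0.0148 0;0.085 -0.042 0.0147 0.0148 0;0.085 0 0 0 0"

```text
time: 11.95
ee_pos: [0.5277, -0.0852, 0.2393]
tool_rot: [-178.5, -38.2, 72.9]
force: [-0.7, -0.3, -0.1]
opening: 0.0848
gripper_force: 0.0
```

```bash
python3 go.py .559 .0016 .114; python3 -c "
from h import *
a=grab('scene','scene1');b=grab('side','side1');w=grab('wrist','wrist1')
f=lambda x:cv2.resize(x,(400,300),interpolation=cv2.INTER_CUBIC)
cv2.imwrite('pics/crop3.png',np.vstack([np.hstack([f(a['color'][200:335,250:430]),f(b['color'][150:345,240:500])]),np.hstack([f(w['color']),f(w['color'])])])[:,:,::-1])"
```

```text
11.95 J [-28.2  25.1  67.1 103.4 -56.6  90.7  36.1] p [ 0.5277 -0.0852  0.2393] tilt 38.2 az 75.4 x az,el 72.9 38.2 F [-0.7 -0.3 -0.1] 0.08483979185484965 0.0
tool delta [-0.005   0.0085  0.1553] rows 4 each [-0.0012  0.0021  0.0388]
```

View pics/crop3.png

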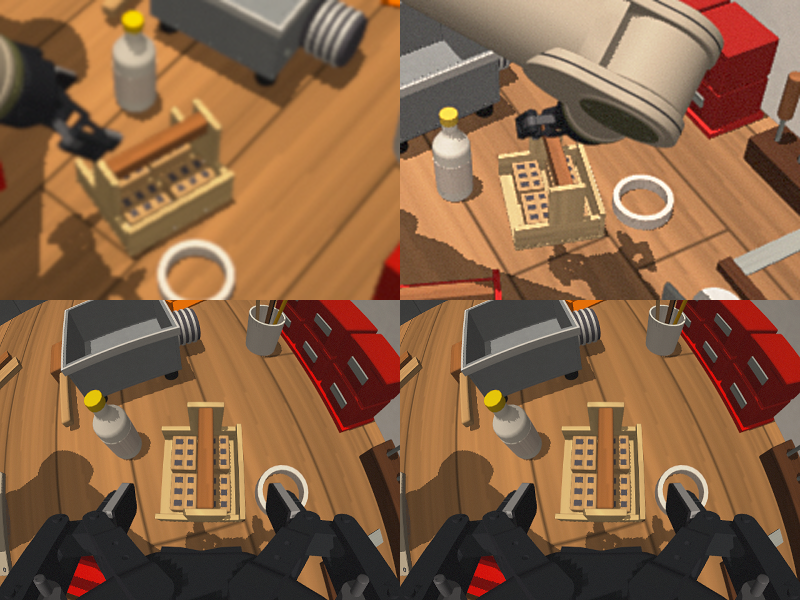

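The tote is aligned with the tool: the bar is at x≈205 and the fingers are at 122 and 285 in the half-size wrist view. Going in.

Emit:
jog_arm --steps "0.085 -0.001 0.0015 0.039 0;0.085 -0.001 0.0015 0.039 0;0.085 -0.001 0.0015 0.039 0;0.085 -0.001 0.0015 0.038 0;0.085 0 0 0 0"

```text
time: 12.6
ee_pos: [0.5588, 0.0143, 0.1211]
tool_rot: [-178.9, -38.7, 74.0]
force: [-0.6, 0.5, 0.3]
opening: 0.085
gripper_force: 0.0
```

```bash
python3 go.py .559 .0016 .114; python3 -c "
from h import *
w=grab('wrist','wrist2');a=grab('scene','scene2')
f=lambda x:cv2.resize(x,(400,300),interpolation=cv2.INTER_CUBIC)
cv2.imwrite('pics/crop4.png',np.hstack([f(a['color'][200:335,250:430]),f(w['color'])])[:,:,::-1])"
```

```text
12.6 J [-32.3  32.5  58.3 110.6 -67.9  78.6  40.3] p [0.5588 0.0143 0.1211] tilt 38.67 az 75.8 x az,el 74.0 38.7 F [-0.6  0.5  0.3] 0.08496284970014661 0.0
tool delta [-0.014   0.0037 -0.0021] rows 1 each [-0.014   0.0037 -0.0021]
```

View pics/crop4.png

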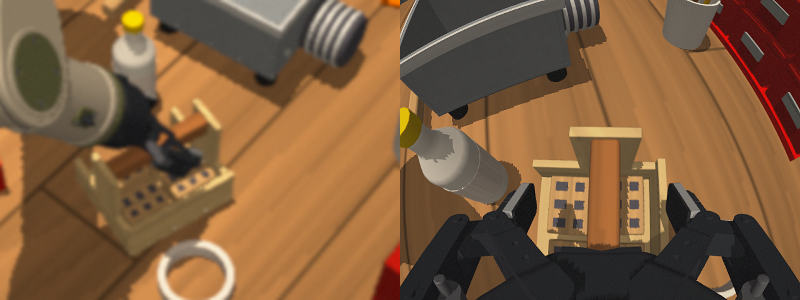

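Emit:
jog_arm --steps "0.085 -0.01 0.001 0 0;0.05 0 0 0 0;0.01 0 0 0 0;0.01 0 0 0 0;0.01 0 0 0 0" --squeeze 90

```text
time: 13.2
ee_pos: [0.5582, -0.0001, 0.1162]
tool_rot: [-179.0, -38.5, 73.5]
force: [-0.3, -1.1, 0.1]
opening: 0.0278
gripper_force: 0.0
```

Emit:
jog_arm --steps "0.01 0 0 0 0;0.01 0 0 0 0;0.01 0 0 0 0;0.01 0 0 0 0"

```text
time: 13.6
ee_pos: [0.5581, -0.0, 0.1162]
tool_rot: [-179.0, -38.5, 73.5]
force: [-2.6, -2.0, 4.9]
opening: 0.0186
gripper_force: 88.2
```

```bash
python3 go.py .559 .01 .25
```

```text
13.6 J [-30.5  33.3  58.  110.5 -68.1  78.9  41.4] p [ 0.5581 -0.      0.1162] tilt 38.54 az 75.1 x az,el 73.5 38.5 F [-2.6 -2.   4.9] 0.018581019773718847 88.18207740783691
tool delta [ 0.0911 -0.0037 -0.0985] rows 3 each [ 0.0304 -0.0012 -0.0328]
```

```bash
cat > plan.py <<'E'
from st import *
yd=73.5; a=np.radians(yd-90)
Rt=np.array([[np.cos(a),-np.sin(a),0],[np.sin(a),np.cos(a),0],[0,0,1]])
R0=Ro.from_euler('xyz',[-179,-38.5,73.5],degrees=True).as_matrix(); p0=np.array([.5581,0,.1162])
c=p0+Rt@[-.008,-.0077,0]; c[2]=0
Rrel=R0.T@Rt; prel=R0.T@(c-p0)   # tote in tool
def tote(R,p): return R@Rrel, p+R@prel
H=np.array([.4605,.299])
if __name__=='__main__':
  for ph in(-50,-70,-85,-95):
    Rn=R0@Ro.from_euler('z',ph,degrees=True).as_matrix(); Tr,tc=tote(Rn,np.zeros(3))
    pts={n:tc+Tr@np.array(q) for n,q in dict(org=(0,0,0),lipmid=(-.065,0,.006),lipL=(-.065,.067,.006),lipR=(-.065,-.067,.006),bL=(.065,.075,0),bR=(.065,-.075,0)).items()}
    print(ph,'tilt',np.degrees(np.arccos(Tr[2,2])),'-x',-Tr[:,0],'slope y',Tr[2,1]); print({k:v.round(3) for k,v in pts.items()})
E
python3 plan.py
```

```text
-50 tilt 30.514034027916736 -x [-0.7856 -0.3884 -0.4817] slope y -0.16060620423639807
{'org': array([ 0.055, -0.005, -0.103]), 'lipmid': array([ 0.001, -0.03 , -0.129]), 'lipL': array([-0.023,  0.031, -0.14 ]), 'lipR': array([ 0.025, -0.092, -0.118]), 'bL': array([ 0.08 ,  0.089, -0.083]), 'bR': array([ 0.133, -0.049, -0.059])}
-70 tilt 41.85000867261433 -x [-0.5349 -0.601  -0.5939] slope y -0.3040604026262449
{'org': array([ 0.075,  0.008, -0.089]), 'lipmid': array([ 0.037, -0.032, -0.123]), 'lipL': array([ 0.   ,  0.02 , -0.143]), 'lipR': array([ 0.073, -0.085, -0.103]), 'bL': array([ 0.069,  0.105, -0.073]), 'bR': array([ 0.151, -0.012, -0.028])}
-85 tilt 49.75328512305174 -x [-0.3024 -0.7131 -0.6325] slope y -0.42720260733677085
{'org': array([ 0.085,  0.021, -0.077]), 'lipmid': array([ 0.061, -0.027, -0.114]), 'lipL': array([ 0.019,  0.016, -0.143]), 'lipR': array([ 0.104, -0.071, -0.085]), 'bL': array([ 0.058,  0.116, -0.068]), 'bR': array([ 0.152,  0.019, -0.004])}
-95 tilt 54.65504958961237 -x [-0.1348 -0.7607 -0.6349] slope y -0.5120986879665019
{'org': array([ 0.09 ,  0.031, -0.068]), 'lipmid': array([ 0.076, -0.021, -0.106]), 'lipL': array([ 0.032,  0.016, -0.14 ]), 'lipR': array([ 0.121, -0.057, -0.072]), 'bL': array([ 0.048,  0.121, -0.065]), 'bR': array([0.148, 0.039, 0.011])}
```

Emit:
jog_arm --steps "0.01 0.015 0 -0.018 0;0.01 0.025 0 -0.028 0;0.01 0.025 0 -0.028 0;0.01 0.025 0 -0.028 0;0.01 0.025 0 -0.028 0"

```text
time: 14.1
ee_pos: [0.5623, 0.0082, 0.2896]
tool_rot: [-178.9, -38.4, 73.4]
force: [1.9, 0.8, -5.1]
opening: 0.0184
gripper_force: 89.1
```

```bash
python3 go.py .559 .01 .35
```

```text
14.1 J [-41.8  19.2  68.9 101.3 -55.3  86.5  22.6] p [0.5623 0.0082 0.2896] tilt 38.45 az 75.2 x az,el 73.4 38.4 F [ 1.9  0.8 -5.1] 0.01842373994158546 89.05380964279175
tool delta [ 0.0381 -0.0046 -0.0468] rows 2 each [ 0.0191 -0.0023 -0.0234]
```

```bash
python3 go.py .465 .33 .335
```

```text
14.1 J [-41.8  19.2  68.9 101.3 -55.3  86.5  22.6] p [0.5623 0.0082 0.2896] tilt 38.45 az 75.2 x az,el 73.4 38.4 F [ 1.9  0.8 -5.1] 0.01842373994158546 89.05380964279175
tool delta [ 0.248  -0.1823  0.1425] rows 8 each [ 0.031  -0.0228  0.0178]
```

Emit:
jog_arm --steps "0.01 0.0187 0 -0.0235 0;0.01 0.0248 -0.0182 0.0142 0;0.01 0.0248 -0.0182 0.0142 0;0.01 0.0248 -0.0182 0.0142 0;0.01 0.0248 -0.0182 0.0142 0"

```text
time: 14.6
ee_pos: [0.5232, 0.1383, 0.3364]
tool_rot: [-178.9, -38.5, 73.5]
force: [-0.2, 0.2, -7.7]
opening: 0.0183
gripper_force: 89.0
```

Emit:
jog_arm --steps "0.01 0.0248 -0.0182 0.0142 0;0.01 0.0248 -0.0182 0.0142 0;0.01 0.0248 -0.0182 0.0142 0;0.01 0.0248 -0.0182 0.0142 0;0.01 0.0248 -0.0182 0.0142 0"

```text
time: 15.1
ee_pos: [0.4744, 0.2981, 0.3594]
tool_rot: [-178.9, -38.4, 73.5]
force: [1.4, -0.6, -5.8]
opening: 0.0186
gripper_force: 89.1
```

```bash
python3 go.py .465 .33 .305
```

```text
15.1 J [-69.5 -12.7  43.8 108.9 -24.2  57.  -31.5] p [0.4744 0.2981 0.3594] tilt 38.43 az 75.2 x az,el 73.5 38.4 F [ 1.4 -0.6 -5.8] 0.018600509995873836 89.05398488044739
tool delta [-0.012  -0.017   0.0603] rows 2 each [-0.006  -0.0085  0.0302]
```

Now lower slightly and begin turning.

Emit:
jog_arm --steps "0.01 -0.004 -0.006 0.02 0;0.01 -0.004 -0.006 0.02 0;0.01 -0.004 -0.005 0.02 0;0.01 0 0 0 -6;0.01 0 0 0 -8"

```text
time: 15.6
ee_pos: [0.465, 0.3287, 0.3038]
tool_rot: [170.1, -37.2, 91.5]
force: [0.8, -0.3, -5.0]
opening: 0.0184
gripper_force: 89.1
```

Emit:
jog_arm --steps "0.01 0 0 0 -8;0.01 0 0 0 -8;0.01 0 0 0 -8;0.01 0 0 0 -6;0.01 0 0 0 0"

```text
time: 16.1
ee_pos: [0.4655, 0.3287, 0.3051]
tool_rot: [151.7, -27.2, 124.9]
force: [0.1, 0.1, -4.8]
opening: 0.0186
gripper_force: 89.0
```

```bash
python3 st.py; python3 -c "
from h import *
from plan import *
Tr,c=tote(R,o['ee_pos']);print('tote',c,np.degrees(np.arccos(Tr[2,2])),'lipL',c+Tr@[-.065,.067,.006],'lipmid',c+Tr@[-.065,0,.006])
a=grab('scene','scene3');b=grab('side','side3')
f=lambda x:cv2.resize(x,(400,300),interpolation=cv2.INTER_CUBIC)
cv2.imwrite('pics/crop5.png',np.hstack([f(a['color'][90:255,270:490]),f(b['color'][60:255,150:410])])[:,:,::-1])"
```

```text
16.1 J [-78.6 -11.5  49.9 113.9 -25.2  49.2  13.3] p [0.4655 0.3287 0.3051] tilt 38.42 az 75.3 x az,el 124.9 27.2 F [ 0.1  0.1 -4.8] 0.01856457588475843 89.01953458786011
tote [0.5135 0.3213 0.199 ] 26.922007900286648 lipL [0.4365 0.3641 0.1676] lipmid [0.456  0.3006 0.176 ]
```

View pics/crop5.png

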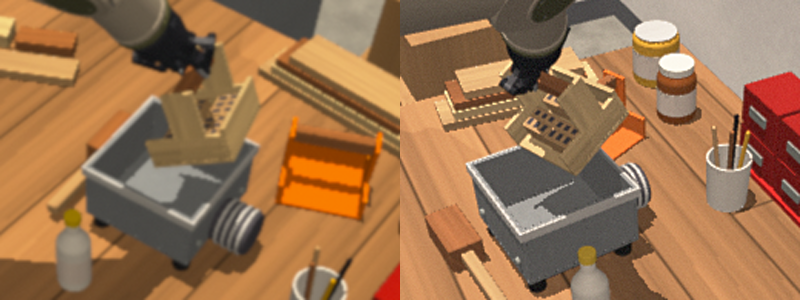

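Emit:
jog_arm --steps "0.01 -0.0127 0.021 0.004 0;0.01 0 0 0 -4;0.01 0 0 0 -4;0.01 0 0 0 -4;0.01 0 0 0 -4"

```text
time: 16.7
ee_pos: [0.4909, 0.3288, 0.3057]
tool_rot: [145.8, -18.9, 139.7]
force: [0.1, -0.4, -5.2]
opening: 0.0186
gripper_force: 89.4
```

Emit:
jog_arm --steps "0.01 0 0 0 -4;0.01 0 0 0 -4;0.01 0 0 0 -4;0.01 0 0 0 -4;0.01 0 0 0 -4"

```text
time: 17.2
ee_pos: [0.4909, 0.3288, 0.3059]
tool_rot: [142.1, -7.0, 156.2]
force: [0.1, 0.2, -4.8]
opening: 0.0186
gripper_force: 89.5
```

```bash
python3 st.py; python3 -c "
from h import *
from plan import *
Tr,c=tote(R,o['ee_pos']);print('tote',c,np.degrees(np.arccos(Tr[2,2])),'lipL',c+Tr@[-.065,.067,.006],'lipmid',c+Tr@[-.065,0,.006])"
```

```text
17.2 J [-85.5  -8.3  59.5 111.2 -28.5  50.6  53.2] p [0.4909 0.3288 0.3059] tilt 38.49 az 75.2 x az,el 156.2 7.0 F [ 0.1  0.2 -4.8] 0.018591368588423526 89.50005769729614
tote [0.5734 0.3448 0.2249] 47.144208914377515 lipL [0.5036 0.3457 0.1626] lipmid [0.5443 0.2992 0.1884]
```

Emit:
jog_arm --steps "0.01 0 0 0 -5;0.01 0 0 0 -5;0.01 0 0 0 -5;0.01 0 0 0 0;0.01 0 0 0 0"

```text
time: 17.7
ee_pos: [0.4911, 0.329, 0.3063]
tool_rot: [141.5, 2.2, 167.9]
force: [0.2, -0.5, -3.5]
opening: 0.0187
gripper_force: 89.6
```

```bash
python3 st.py; python3 -c "
from h import *
from plan import *
Tr,c=tote(R,o['ee_pos']);print('tote',c,np.degrees(np.arccos(Tr[2,2])),'lipL',c+Tr@[-.065,.067,.006],'lipmid',c+Tr@[-.065,0,.006])
a=grab('scene','scene4');b=grab('side','side4')
f=lambda x:cv2.resize(x,(400,300),interpolation=cv2.INTER_CUBIC)
cv2.imwrite('pics/crop6.png',np.hstack([f(a['color'][90:255,270:490]),f(b['color'][60:255,150:410])])[:,:,::-1])"
```

```text
17.7 J [-87.9  -9.2  61.5 111.2 -27.2  50.3  67. ] p [0.4911 0.329  0.3063] tilt 38.53 az 75.1 x az,el 167.9 -2.2 F [ 0.2 -0.5 -3.5] 0.018687807052460027 89.64739680290222
tote [0.5805 0.3594 0.2378] 54.547730089120876 lipL [0.5226 0.3446 0.1658] lipmid [0.5671 0.3079 0.1999]
```

View pics/crop6.png

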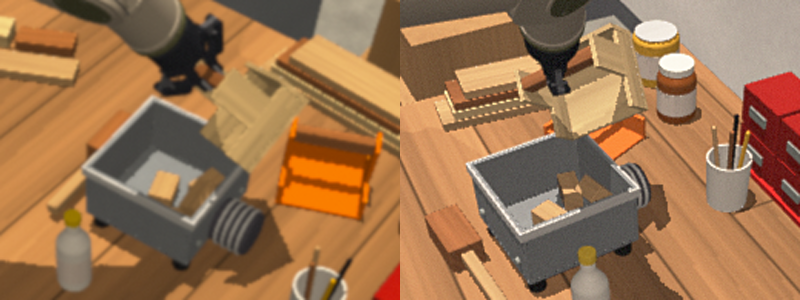

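Emit:
jog_arm --steps "0.01 0 0 -0.015 0;0.01 0 0 0.015 0;0.01 0 0 -0.015 0;0.01 0 0 0.015 0;0.01 0 0 0 0"

```text
time: 18.3
ee_pos: [0.4905, 0.3294, 0.3053]
tool_rot: [141.6, 2.2, 168.0]
force: [-0.8, 0.5, -3.6]
opening: 0.0183
gripper_force: 89.7
```

Emit:
jog_arm --steps "0.01 0 0 0 0;0.01 0 0 0 0;0.01 0 0 0 0"

```text
time: 18.6
ee_pos: [0.4912, 0.3287, 0.3065]
tool_rot: [141.5, 2.3, 168.0]
force: [0.5, -0.7, -3.0]
opening: 0.0183
gripper_force: 89.7
```

```bash
python3 st.py; python3 -c "
from h import *
a=grab('scene','scene5');b=grab('side','side5');w=grab('wrist','wrist5')
f=lambda x:cv2.resize(x,(400,300),interpolation=cv2.INTER_CUBIC)
cv2.imwrite('pics/crop7.png',np.vstack([np.hstack([f(a['color'][140:225,305:418]),f(b['color'][130:245,185:338])]),np.hstack([f(w['color']),f(b['color'][60:150,220:340])])])[:,:,::-1])"
```

```text
18.6 J [-88.4  -9.4  61.8 111.2 -26.9  50.3  67. ] p [0.4912 0.3287 0.3065] tilt 38.53 az 75.1 x az,el 168.0 -2.3 F [ 0.5 -0.7 -3. ] 0.01825171102607599 89.72787022590637
```

View pics/crop7.png

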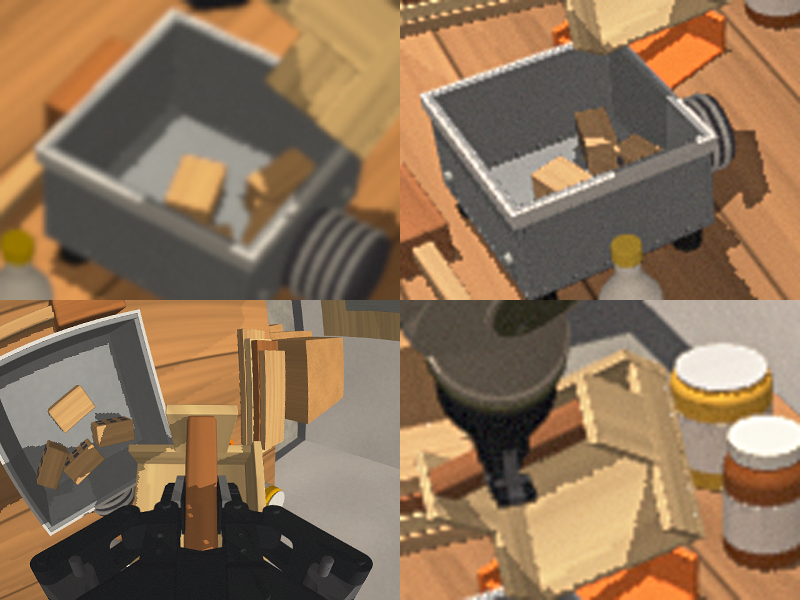

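The wrist view shows all four blocks in the hopper, at (70,408), (112,432), (82,465) and (52,467), and the tote empty. Next: turn back by 95° and set the tote where it was.

Emit:
jog_arm --steps "0.01 0 0.03 -0.038 0;0.01 0 0 0 8;0.01 0 0 0 8;0.01 0 0 0 8;0.01 0 0 0 8"

```text
time: 19.25
ee_pos: [0.4892, 0.3291, 0.3548]
tool_rot: [145.0, -17.4, 142.0]
force: [-0.2, -0.5, -3.4]
opening: 0.0184
gripper_force: 89.8
```

Emit:
jog_arm --steps "0.01 0 0 0 8;0.01 0 0 0 8;0.01 0 0 0 8;0.01 0 0 0 8;0.01 0 0 0 8"

```text
time: 19.75
ee_pos: [0.4892, 0.3291, 0.3547]
tool_rot: [163.8, -35.4, 101.7]
force: [-0.5, -0.0, -2.9]
opening: 0.0183
gripper_force: 89.8
```

Emit:
jog_arm --steps "0.01 0 0 0 8;0.01 0 0 0 8;0.01 0 0 0 7;0.01 0 0 0 0"

```text
time: 20.15
ee_pos: [0.4892, 0.3291, 0.3547]
tool_rot: [-178.9, -38.5, 73.4]
force: [0.1, -0.6, -3.0]
opening: 0.0184
gripper_force: 89.9
```

```bash
python3 go.py .5585 0 .30;python3 go.py .5585 0 .117;  python3 -c "
from plan import *
Tr,c=tote(R,o['ee_pos']);print('tote',c,Tr[:,2])"
```

```text
20.15 J [-71.5  -7.9  45.3 106.7 -28.   55.8 -30.2] p [0.4892 0.3291 0.3547] tilt 38.51 az 75.1 x az,el 73.4 38.5 F [ 0.1 -0.6 -3. ] 0.018418028147366157 89.86379742622375
tool delta [-0.2653  0.1579 -0.1442] rows 8 each [-0.0332  0.0197 -0.018 ]
20.15 J [-71.5  -7.9  45.3 106.7 -28.   55.8 -30.2] p [0.4892 0.3291 0.3547] tilt 38.51 az 75.1 x az,el 73.4 38.5 F [ 0.1 -0.6 -3. ] 0.018418028147366157 89.86379742622375
tool delta [-0.3792  0.1606 -0.001 ] rows 9 each [-0.0421  0.0178 -0.0001]
tote [0.4792 0.324  0.2385] [ 0.0011 -0.0004  1.    ]
```

Emit:
jog_arm --steps "0.01 -0.0332 0.0197 -0.018 0;0.01 -0.0332 0.0197 -0.018 0;0.01 -0.0332 0.0197 -0.018 0;0.01 -0.0332 0.0197 -0.018 0;0.01 -0.0332 0.0197 -0.018 0"

```text
time: 20.65
ee_pos: [0.5328, 0.1215, 0.3209]
tool_rot: [-179.3, -38.6, 73.9]
force: [2.2, -0.4, -5.0]
opening: 0.0182
gripper_force: 89.8
```

Emit:
jog_arm --steps "0.01 -0.0332 0.0197 -0.018 0;0.01 -0.0332 0.0197 -0.018 0;0.01 -0.0332 0.0197 -0.018 0;0.01 0 0 0 0"

```text
time: 21.05
ee_pos: [0.5578, -0.0007, 0.2995]
tool_rot: [-179.2, -38.1, 73.1]
force: [0.3, -1.1, -3.4]
opening: 0.0185
gripper_force: 90.0
```

```bash
python3 go.py .5585 0 .121;  python3 -c "
from plan import *
Tr,c=tote(R,o['ee_pos']);print('tote',c,Tr[:,2])"
```

```text
21.05 J [-43.2  18.4  71.3 101.1 -54.4  87.1  22.1] p [ 0.5578 -0.0007  0.2995] tilt 38.09 az 74.4 x az,el 73.1 38.1 F [ 0.3 -1.1 -3.4] 0.018541159692300236 89.97198343276978
tool delta [-0.1094  0.0024  0.1411] rows 4 each [-0.0274  0.0006  0.0353]
tote [ 0.548  -0.0067  0.1834] [-0.0004  0.0078  1.    ]
```

Emit:
jog_arm --steps "0.01 -0.027 0.0006 0.035 0;0.01 -0.027 0.0006 0.035 0;0.01 -0.027 0.0006 0.035 0;0.01 -0.0165 0 0.021 0;0.01 -0.0065 0 0.008 0"

```text
time: 21.55
ee_pos: [0.5563, 0.0102, 0.1292]
tool_rot: [-178.9, -38.3, 73.6]
force: [0.0, -0.3, -2.9]
opening: 0.0185
gripper_force: 89.9
```

```bash
python3 go.py .5585 0 .1165;  python3 -c "
from plan import *
Tr,c=tote(R,o['ee_pos']);print('tote',c,Tr[:,2])"
```

```text
21.55 J [-33.1  31.7  59.6 110.7 -67.1  78.8  39.4] p [0.5563 0.0102 0.1292] tilt 38.33 az 75.3 x az,el 73.6 38.3 F [ 0.  -0.3 -2.9] 0.018464974148838683 89.93293046951294
tool delta [-0.0151  0.005   0.0041] rows 1 each [-0.0151  0.005   0.0041]
tote [0.5463 0.0048 0.013 ] [0.0017 0.0028 1.    ]
```

Emit:
jog_arm --steps "0.01 -0.0045 0 0.006 0;0.01 -0.003 0 0.004 0;0.01 0 0 0 0"

```text
time: 21.85
ee_pos: [0.5577, 0.0102, 0.1201]
tool_rot: [-179.1, -38.5, 73.7]
force: [-0.2, -0.0, -3.3]
opening: 0.0186
gripper_force: 89.9
```

```bash
python3 st.py;  python3 -c "
from plan import *
Tr,c=tote(R,o['ee_pos']);print('tote',c,Tr[:,2])"
```

```text
21.85 J [-32.2  32.4  58.5 111.  -67.9  78.2  40.4] p [0.5577 0.0102 0.1201] tilt 38.46 az 75.0 x az,el 73.7 38.5 F [-0.2 -0.  -3.3] 0.01855989241491141 89.92661118507385
tote [0.548  0.0049 0.0039] [-0.0017  0.0013  1.    ]
```

Emit:
jog_arm --steps "0.01 -0.0022 0 0.003 0;0.01 0 0 0 0"

```text
time: 22.05
ee_pos: [0.5576, 0.0102, 0.1163]
tool_rot: [-179.1, -38.5, 73.6]
force: [0.5, -0.1, -3.1]
opening: 0.0184
gripper_force: 90.0
```

Emit:
jog_arm --steps "0.01 -0.0008 0 0.001 0;0.01 0 0 0 0"

```text
time: 22.25
ee_pos: [0.5576, 0.0102, 0.1161]
tool_rot: [-179.1, -38.6, 73.6]
force: [-5.4, -2.1, 9.8]
opening: 0.0186
gripper_force: 91.8
```

Emit:
jog_arm --steps "0.03 0 0 0 0;0.06 0 0 0 0;0.085 0 0 0 0;0.085 0 0 0 0;0.085 0 0 0 0"

```text
time: 22.75
ee_pos: [0.5572, 0.0103, 0.1144]
tool_rot: [-179.0, -38.4, 73.5]
force: [-0.0, -0.0, 0.4]
opening: 0.0846
gripper_force: 0.0
```

Emit:
jog_arm --steps "0.085 0 0 -0.03 0;0.085 0 0 -0.04 0;0.085 0 0 -0.045 0;0.085 0 0 -0.045 0;0.085 0 0 0 0"

```text
time: 23.25
ee_pos: [0.532, -0.0909, 0.244]
tool_rot: [-179.5, -38.4, 73.5]
force: [1.0, -0.6, -0.3]
opening: 0.0847
gripper_force: 0.0
```

```bash
python3 go.py .45 -.5 .65; python3 -c "
from h import *
a=grab('scene','scene6');b=grab('side','side6')
f=lambda x:cv2.resize(x,(400,300),interpolation=cv2.INTER_CUBIC)
cv2.imwrite('pics/crop8.png',np.vstack([np.hstack([f(a['color'][200:335,250:430]),f(b['color'][150:345,240:500])]),np.hstack([f(a['color'][305:390,165:278]),f(b['color'][325:465,340:500])])])[:,:,::-1])"
```

```text
23.25 J [-27.1  25.   66.6 102.7 -56.8  90.8  36.4] p [ 0.532  -0.0909  0.244 ] tilt 38.4 az 74.3 x az,el 73.5 38.4 F [ 1.  -0.6 -0.3] 0.08474425401486975 0.0
tool delta [-0.0734  0.0327 -0.5766] rows 13 each [-0.0056  0.0025 -0.0444]
```

View pics/crop8.png

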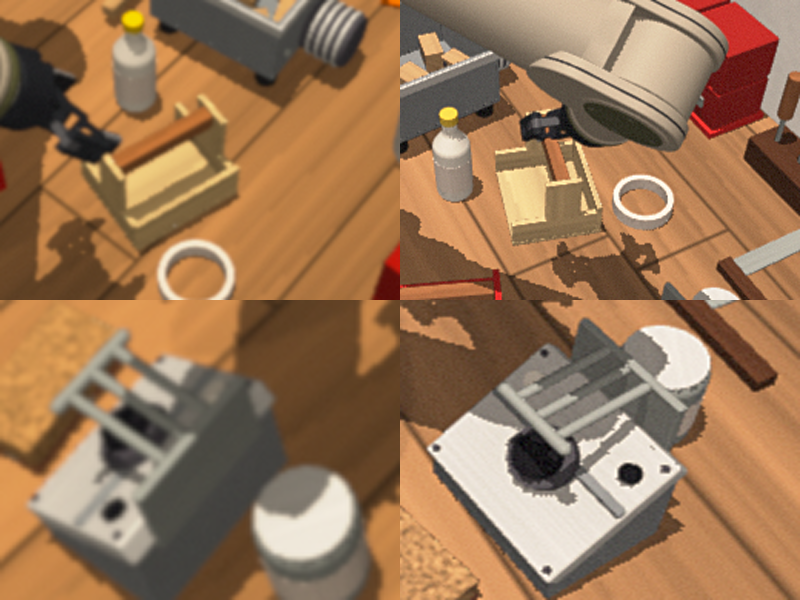

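The tote stands upright and empty, and the console is unchanged. Next I steer the tilt towards azimuth ~8° by pushing at the limit at azimuth ≈ −47°.

```bash
python3 go.py .42 -.42 .6
```

```text
23.35 J [-27.3  25.2  66.2 103.  -56.9  90.6  36.5] p [ 0.5318 -0.0864  0.2401] tilt 38.46 az 74.9 x az,el 73.5 38.5 F [ 0.2 -0.1 -1.2] 0.08517037269858942 0.0
tool delta [-0.0515 -0.0203 -0.5002] rows 11 each [-0.0047 -0.0018 -0.0455]
```

Emit:
jog_arm --steps "0 -0.0047 -0.0018 -0.0455 0;0 -0.0047 -0.0018 -0.0455 0;0 -0.0047 -0.0018 -0.0455 0;0 -0.0047 -0.0018 -0.0455 0;0 -0.0047 -0.0018 -0.0455 0"

```text
time: 23.85
ee_pos: [0.4815, -0.2373, 0.4034]
tool_rot: [-178.9, -38.5, 73.6]
force: [1.2, -0.0, -0.5]
opening: 0.0119
gripper_force: 0.0
```

Emit:
jog_arm --steps "0 -0.0047 -0.0018 -0.0455 0;0 -0.0047 -0.0018 -0.0455 0;0 -0.0047 -0.0018 -0.0455 0;0 -0.0047 -0.0018 -0.0455 0;0 -0.0047 -0.0018 -0.0455 0"

```text
time: 24.35
ee_pos: [0.4661, -0.3116, 0.4569]
tool_rot: [-174.5, -39.3, 71.8]
force: [-0.6, 0.4, -2.0]
opening: 0.0001
gripper_force: 0.0
```

```bash
python3 go.py .6 -.62 .75
```

```text
24.35 J [ 35.   24.1  17.1  62.8 -40.1 117.9  24.4] p [ 0.4661 -0.3116  0.4569] tilt 39.57 az 80.5 x az,el 71.8 39.3 F [-0.6  0.4 -2. ] 8.168750819409362e-05 0.0
tool delta [-0.0091  0.1855 -0.4055] rows 10 each [-0.0009  0.0185 -0.0406]
```

Emit:
jog_arm --steps "0 -0.001 0.02 -0.043 0;0 -0.001 0.02 -0.043 0;0 -0.001 0.02 -0.043 0;0 -0.001 0.02 -0.043 0;0 -0.001 0.02 -0.043 0"

```text
time: 24.85
ee_pos: [0.5077, -0.3367, 0.4592]
tool_rot: [-170.9, -38.3, 70.8]
force: [3.3, 1.0, -0.5]
opening: 0.0002
gripper_force: 0.0
```

```bash
python3 go.py .6 -.62 .75
```

```text
24.85 J [ 61.6  36.6 -37.1  46.9 -16.6 117.8   5.3] p [ 0.5077 -0.3367  0.4592] tilt 39.25 az 85.2 x az,el 70.8 38.3 F [ 3.3  1.  -0.5] 0.0002124733633351906 0.0
tool delta [-0.0056  0.1188 -0.3989] rows 9 each [-0.0006  0.0132 -0.0443]
```

Emit:
jog_arm --steps "0 0.031 0 -0.039 0;0 0.031 0 -0.039 0;0 0.031 0 -0.039 0;0 0.031 0 -0.039 0;0 0.031 0 -0.039 0"

```text
time: 25.35
ee_pos: [0.4796, -0.2914, 0.6545]
tool_rot: [174.4, -40.8, 71.1]
force: [0.2, 0.5, 0.2]
opening: 0.0001
gripper_force: 0.0
```

```bash
python3 go.py .6 -.62 .75
```

```text
25.35 J [ 74.9  32.7 -69.   36.8 -10.4 117.9 -14.2] p [ 0.4796 -0.2914  0.6545] tilt 41.11 az 62.5 x az,el 71.1 40.8 F [0.2 0.5 0.2] 8.236940631568677e-05 0.0
tool delta [-0.1432  0.2438 -0.2272] rows 8 each [-0.0179  0.0305 -0.0284]
```

Emit:
jog_arm --steps "0 0.005 0.02 -0.044 0;0 0.005 0.02 -0.044 0;0 0.015 0.02 -0.042 0;0 0.015 0.02 -0.042 0;0 0.015 0.02 -0.042 0"

```text
time: 25.85
ee_pos: [0.4693, -0.3316, 0.7472]
tool_rot: [161.1, -44.7, 72.3]
force: [-0.8, 0.4, -0.1]
opening: 0.0001
gripper_force: 0.0
```

```bash
python3 go.py .6 -.62 .75
```

```text
25.85 J [ 72.5  33.3 -68.1  21.9 -11.4 117.9 -17.8] p [ 0.4693 -0.3316  0.7472] tilt 47.76 az 46.3 x az,el 72.3 44.7 F [-0.8  0.4 -0.1] 0.00011944975189770792 0.0
tool delta [-0.1649  0.2551 -0.0892] rows 7 each [-0.0236  0.0364 -0.0127]
```

```bash
python3 go.py .15 -.5 .65
```

```text
25.85 J [ 72.5  33.3 -68.1  21.9 -11.4 117.9 -17.8] p [ 0.4693 -0.3316  0.7472] tilt 47.76 az 46.3 x az,el 72.3 44.7 F [-0.8  0.4 -0.1] 0.00011944975189770792 0.0
tool delta [-0.2515 -0.2027 -0.1881] rows 8 each [-0.0314 -0.0253 -0.0235]
```

Emit:
jog_arm --steps "0 -0.0314 -0.0253 -0.0235 0;0 -0.0314 -0.0253 -0.0235 0;0 -0.0314 -0.0253 -0.0235 0;0 -0.0314 -0.0253 -0.0235 0;0 -0.0314 -0.0253 -0.0235 0"

```text
time: 26.35
ee_pos: [0.2771, -0.4202, 0.6659]
tool_rot: [159.2, -45.0, 72.3]
force: [0.4, -1.5, 0.8]
opening: 0.0002
gripper_force: 0.0
```

Emit:
jog_arm --steps "0 -0.0314 -0.0253 -0.0235 0;0 -0.0314 -0.0253 -0.0235 0;0 -0.0314 -0.0253 -0.0235 0"

```text
time: 26.65
ee_pos: [0.1747, -0.4616, 0.5998]
tool_rot: [156.6, -44.7, 72.2]
force: [-0.7, -1.3, -0.5]
opening: 0.0002
gripper_force: 0.0
```

```bash
python3 go.py .15 -.55 .9
```

```text
26.65 J [127.1  37.4 -84.2  53.2 -13.6 117.9  11.4] p [ 0.1747 -0.4616  0.5998] tilt 49.31 az 40.7 x az,el 72.2 44.7 F [-0.7 -1.3 -0.5] 0.00022334186749884265 0.0
tool delta [ 0.1462  0.1133 -0.2536] rows 7 each [ 0.0209  0.0162 -0.0362]
```

Emit:
jog_arm --steps "0 0.021 0.016 -0.036 0;0 0.021 0.016 -0.036 0;0 0.021 0.016 -0.036 0;0 0.021 0.016 -0.036 0;0 0.021 0.016 -0.036 0"

```text
time: 27.15
ee_pos: [0.2081, -0.4569, 0.7241]
tool_rot: [147.7, -44.6, 72.2]
force: [0.0, -0.2, 0.5]
opening: -0.0
gripper_force: 0.0
```

Emit:
jog_arm --steps "0 0.021 0.016 -0.036 0;0 0.021 0.016 -0.036 0;0 0.021 0.016 -0.036 0;0 0.021 0.016 -0.036 0;0 0.021 0.016 -0.036 0"

```text
time: 27.65
ee_pos: [0.2011, -0.4338, 0.8318]
tool_rot: [137.5, -45.7, 73.5]
force: [-0.7, -0.3, -1.3]
opening: 0.0001
gripper_force: 0.0
```

```bash
python3 go.py .15 -.55 .95
```

```text
27.65 J [114.9  31.7 -84.2  24.1 -21.  117.9  -9.3] p [ 0.2011 -0.4338  0.8318] tilt 59.0 az 21.5 x az,el 73.5 45.7 F [-0.7 -0.3 -1.3] 5.1442135421673305e-05 0.0
tool delta [-0.0033  0.1049 -0.1381] rows 4 each [-0.0008  0.0262 -0.0345]
```

```bash
cat >> go.py <<'E'
print('turn for y level', np.degrees(np.arctan2(R[2,1],R[2,0])), 'z',R[:,2])
E
python3 go.py .34 -.42 .4
```

```text
27.65 J [114.9  31.7 -84.2  24.1 -21.  117.9  -9.3] p [ 0.2011 -0.4338  0.8318] tilt 59.0 az 21.5 x az,el 73.5 45.7 F [-0.7 -0.3 -1.3] 5.1442135421673305e-05 0.0
tool delta [-0.2723 -0.1338  0.3375] rows 10 each [-0.0272 -0.0134  0.0338]
turn for y level 33.37066893607213 z [ 0.7976  0.3139 -0.515 ]
```

Emit:
jog_arm --steps "0 -0.0272 -0.0134 0.0338 0;0 -0.0272 -0.0134 0.0338 0;0 -0.0272 -0.0134 0.0338 0;0 -0.0272 -0.0134 0.0338 0;0 -0.0272 -0.0134 0.0338 0"

```text
time: 28.15
ee_pos: [0.2668, -0.4267, 0.627]
tool_rot: [137.7, -45.4, 73.5]
force: [1.0, 0.6, 0.7]
opening: -0.0
gripper_force: 0.0
```

Emit:
jog_arm --steps "0 -0.0272 -0.0134 0.0338 0;0 -0.0272 -0.0134 0.0338 0;0 -0.0272 -0.0134 0.0338 0;0 -0.0272 -0.0134 0.0338 0;0 -0.0272 -0.0134 0.0338 0"

```text
time: 28.65
ee_pos: [0.3359, -0.4201, 0.411]
tool_rot: [137.7, -45.4, 73.5]
force: [0.2, -1.0, 0.2]
opening: -0.0
gripper_force: 0.0
```

```bash
python3 go.py .34 -.42 .35
```

```text
28.65 J [140.6  24.4 -79.5  95.4 -35.6  76.2  36.2] p [ 0.3359 -0.4201  0.411 ] tilt 58.69 az 21.5 x az,el 73.5 45.4 F [ 0.2 -1.   0.2] -3.52478115650107e-05 0.0
tool delta [-0.0425 -0.0266  0.035 ] rows 2 each [-0.0213 -0.0133  0.0175]
turn for y level 33.610900182281306 z [ 0.7948  0.3134 -0.5197]
```

Emit:
jog_arm --steps "0 0 0 0 8.4;0 0 0 0 8.4;0 0 0 0 8.4;0 0 0 0 8.4"

```text
time: 29.05
ee_pos: [0.3357, -0.4203, 0.4128]
tool_rot: [-179.4, -58.8, 20.9]
force: [0.5, -0.5, 1.0]
opening: -0.0001
gripper_force: 0.0
```

```bash
python3 go.py .3645 -.383 .184
```

```text
29.05 J [137.2  20.  -72.7  95.3 -40.6  78.7   5.6] p [ 0.3357 -0.4203  0.4128] tilt 58.76 az 21.6 x az,el 20.9 58.8 F [ 0.5 -0.5  1. ] -5.825197992582056e-05 0.0
tool delta [-0.1748 -0.0229  0.1533] rows 5 each [-0.035  -0.0046  0.0307]
turn for y level -0.36750491033231386 z [ 0.7951  0.3144 -0.5187]
```

Emit:
jog_arm --steps "0 -0.035 -0.0046 0.0307 0;0 -0.035 -0.0046 0.0307 0;0 -0.035 -0.0046 0.0307 0;0 -0.035 -0.0046 0.0307 0;0 -0.035 -0.0046 0.0307 0"

```text
time: 29.55
ee_pos: [0.3647, -0.3837, 0.1819]
tool_rot: [180.0, -58.7, 21.6]
force: [-1.0, -1.0, 0.5]
opening: 0.0003
gripper_force: 0.0
```

```bash
python3 go.py .3645 -.383 .184;python3 go.py .444 -.352 .132
```

```text
29.55 J [126.7  34.8 -64.8 112.7 -34.7  54.3  20.1] p [ 0.3647 -0.3837  0.1819] tilt 58.69 az 21.5 x az,el 21.6 58.7 F [-1.  -1.   0.5] 0.00034598718816684085 0.0
tool delta [ 0.0019 -0.0007 -0.001 ] rows 1 each [ 0.0019 -0.0007 -0.001 ]
turn for y level 0.014515176895905002 z [ 0.7948  0.3135 -0.5196]
29.55 J [126.7  34.8 -64.8 112.7 -34.7  54.3  20.1] p [ 0.3647 -0.3837  0.1819] tilt 58.69 az 21.5 x az,el 21.6 58.7 F [-1.  -1.   0.5] 0.00034598718816684085 0.0
tool delta [ 0.0018 -0.0004  0.0989] rows 3 each [ 0.0006 -0.0001  0.033 ]
turn for y level 0.014515176895905002 z [ 0.7948  0.3135 -0.5196]
```

Emit:
jog_arm --steps "0 0.0006 0 0.03 0;0 0.0006 0 0.03 0;0 0.0006 0 0.025 0;0 0 0 0.013 0;0 0 0 0 0"

```text
time: 30.05
ee_pos: [0.4437, -0.3523, 0.1342]
tool_rot: [-179.9, -58.8, 21.6]
force: [0.5, 1.1, -0.7]
opening: -0.0002
gripper_force: 0.0
```

```bash
python3 st.py; python3 -c "
from st import *
n=np.array([.569,.075,-.819]);print('10mm along -normal in tool',R.T@n*.01)"
```

```text
30.05 J [115.7  40.6 -63.4 114.5 -35.3  41.6  19.7] p [ 0.4437 -0.3523  0.1342] tilt 58.75 az 21.7 x az,el 21.6 58.8 F [ 0.5  1.1 -0.7] -0.00024048434773200043 0.0
10mm along -normal in tool [-0.0041  0.0014  0.009 ]
```

Advance along the normal, 5 mm per row, watching the force.

Emit:
jog_arm --steps "0 -0.0021 0.0007 0.0045 0;0 -0.0021 0.0007 0.0045 0;0 0 0 0 0"

```text
time: 30.35
ee_pos: [0.4477, -0.3547, 0.126]
tool_rot: [179.9, -58.6, 21.5]
force: [-0.1, 0.5, 0.5]
opening: -0.0001
gripper_force: 0.0
```

Emit:
jog_arm --steps "0 -0.0012 0.0004 0.0027 0;0 0 0 0 0"

```text
time: 30.55
ee_pos: [0.4497, -0.3542, 0.1238]
tool_rot: [179.9, -58.6, 21.5]
force: [-0.2, -0.8, 0.6]
opening: 0.0003
gripper_force: 0.0
```

Emit:
jog_arm --steps "0 -0.0012 0.0004 0.0027 0;0 0 0 0 0"

```text
time: 30.75
ee_pos: [0.4516, -0.3536, 0.1213]
tool_rot: [179.9, -58.7, 21.5]
force: [-0.0, -0.2, 0.1]
opening: -0.0005
gripper_force: 0.0
```

Emit:
jog_arm --steps "0 -0.0012 0.0004 0.0027 0;0 0 0 0 0"

```text
time: 30.95
ee_pos: [0.4533, -0.3535, 0.1189]
tool_rot: [179.9, -58.7, 21.5]
force: [-0.9, -0.9, 1.2]
opening: -0.0001
gripper_force: 1.1
```

Emit:
jog_arm --steps "0 -0.0012 0.0004 0.0027 0;0 0 0 0 0"

```text
time: 31.15
ee_pos: [0.4551, -0.3533, 0.1165]
tool_rot: [179.9, -58.7, 21.5]
force: [-2.0, -0.4, 2.2]
opening: -0.0003
gripper_force: 1.7
```

Emit:
jog_arm --steps "0 -0.0012 0.0004 0.0027 0;0 0 0 0 0"

```text
time: 31.35
ee_pos: [0.4568, -0.3531, 0.1141]
tool_rot: [179.9, -58.7, 21.5]
force: [-3.1, -1.3, 4.1]
opening: 0.0004
gripper_force: 2.4
```

Emit:
jog_arm --steps "0 -0.0008 0.0003 0.0018 0;0 0 0 0 0"

```text
time: 31.55
ee_pos: [0.4575, -0.3533, 0.1132]
tool_rot: [179.9, -58.7, 21.5]
force: [-16.8, -0.6, 16.2]
opening: -0.0002
gripper_force: 11.5
```

The force rose as a spring up to about 5 N, then hit a hard stop at 23 N, so the button is fully down. Retreating.

Emit:
jog_arm --steps "0 0.0042 -0.0014 -0.009 0;0 0.0042 -0.0014 -0.009 0;0 0.002 -0.0007 -0.0045 0;0 0 0 -0.03 0;0 0 0 -0.04 0"

```text
time: 32.05
ee_pos: [0.388, -0.3746, 0.1699]
tool_rot: [-180.0, -58.7, 21.6]
force: [0.2, -0.5, 0.3]
opening: 0.0001
gripper_force: 0.0
```

Emit:
jog_arm --steps "0 0 0 -0.04 0;0 0.02 0 -0.02 0;0 0.02 0 -0.02 0;0 0 0 0 0;0 0 0 0 0"

```text
time: 32.55
ee_pos: [0.3435, -0.3937, 0.2451]
tool_rot: [179.8, -58.6, 21.6]
force: [0.1, 0.3, -1.1]
opening: -0.0
gripper_force: 0.0
```

```bash
python3 st.py; python3 - <<'E'
from h import *
a0=load('scene0');b0=load('side0');a=grab('scene','scene9');b=grab('side','side9')
# bystanders and tote vs. earlier pictures: mean abs change in patches
for n,A,B,r in(('glue',a0,a,(300,322,205,250)),('tape',a0,a,(320,356,308,342)),('mug',a0,a,(428,462,225,278)),('square',a0,a,(280,358,372,420)),('tin',a0,a,(236,272,350,395)),('sandblk',a0,a,(155,190,310,350)),('mallet',b0,b,(178,225,190,265)),('tote vs after-release',load('side6'),b,(300,375,240,310))):
    u0,u1,v0,v1=r; print(n,np.abs(A['color'][v0:v1,u0:u1].astype(int)-B['color'][v0:v1,u0:u1]).mean().round(1))
h=cv2.cvtColor(a['color'],cv2.COLOR_RGB2HSV)[150:225,325:405]
E
```

```text
32.55 J [132.3  28.8 -68.2 109.8 -36.7  62.3  17.3] p [ 0.3435 -0.3937  0.2451] tilt 58.58 az 21.3 x az,el 21.6 58.6 F [ 0.1  0.3 -1.1] -3.681350138022434e-05 0.0
glue 1.2
tape 1.6
mug 1.1
square 1.2
tin 1.2
sandblk 12.0
mallet 11.1
tote vs after-release 5.9
```

```bash
python3 -c "
from bench import *
print(hand_in())"
```

```text
the job is handed in; nothing more can be done
None
```

I handed the job in at about 32.6 s of the 72 s allowed; no verdict came back. All four blocks are in the hopper, the empty tote stands upright where it was, and the start button was pressed to its hard stop and released. I judged its spring-back by the force dropping to zero, not by a picture; a pixel comparison shows glue, tape, mug, square and tin unmoved, while the mallet and sanding-block patches changed, probably from the arm or its shadow.

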